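# Tip the fallen tub back onto its base and push it home

### The arm

A 7-joint arm with a two-finger parallel gripper is mounted at the origin on the work surface. World frame = base frame: x ahead of the robot, y to its left, z up, the work surface at z = 0. Lengths are in m, angles in rad, forces in N, time in s.
With the tool pointing down it reaches from about 0.4 to 0.85 m from the base axis. Payload 6.9 kg.
Tool frame: the origin (TCP) lies midway between the tips of the shut fingers; the grasp point (between the pads) lies 19 mm behind it; z points along the fingers, y is the line along which they close (so a half turn about z gives the same grasp; the last joint's range is limited). The gripper opens to 85 mm and grips with 20 to 120 N. Pads are 22 mm wide; open, the fingers measure 114 mm over their backs; the gripper's body (76 mm by 85 mm) begins 54 mm behind the grasp point. The pads swing forward as they close: fully open they stand 13 mm farther back than shut.
Start: joints at [-1.155, 0.507, -0.238, 1.5, 0.126, 1.149, -0.155], TCP at [0.191, 0.595, 0.231] pointing down, gripper open.
Joint ranges: [-3.08, 3.08], [-0.24, 2.05], [-1.43, 1.35], [0, 2.5], [-1.52, 4.66], [0.17, 1.96], [-2.89, 2.89]. Speed limits (rad/s): [2.39, 2.39, 3.14, 3.14, 3.14, 3.14, 3.14].

### API

Orientations are given as a rotation vector (axis times angle).
In Python, from cell import state, grab_frame, job_done, recognise gives the robot as it stands.
- The arm moves only by the tool drive_tool, never from a script. Its argument "motion" is a list that holds one entry, the list of rows, each a list of 7 numbers: the shift along the world's x, y, z in cm, then the turn, a rotation vector about the world's x, y, z in degrees, then the gripper command: -1 is fully open, 1 is shut, values between are in proportion. In form: [[[dx, dy, dz, wx, wy, wz, gripper], ...]]. A call has exactly 10 rows; each row shifts and turns the commanded pose from where the row before left it; what a row does not reach is not made up. A row lasts 1/8 s, in which the tool goes at most 62.5 mm and 10.7 degrees, less where a joint would pass 70% of its speed; a pose out of reach is approached as far as the arm can. A call is refused whole if a number of a shift passes 6.25 or a number of a turn 10.7, either way. A call with a gripper value outside its range is refused whole. The fingers move at their own pace and stop on an object; "squeeze" is the grip in N (left out, the last holds). Time passes only in rows, so rows that do not move let the fingers close, or fill a call up. It gives the time, the measured TCP pose, the force, the opening and the grip force at its end, in the units of the state.
- state(): the state, without advancing time (a new reading comes with each control period).
- grab_frame(name): name is "scene" or "top" or "wrist"; returns a dict with "image" (480x640x3 uint8, blue, green, red), "K" (3x3 intrinsics, pixels), "world_from_camera" (4x4, takes a point from camera to world coordinates); the wrist camera has in their place "mount" (4x4, takes a point from camera to tool coordinates, whose origin is the TCP and whose axes are the flange's). Camera axes: x right, y down, z forward; pixel columns grow to the right and rows downward; lengths in m; the calibration is good to about 2 mm. A picture is of the moment at which its call begins: read the wrist's pose just before it. There is no depth.
- job_done(): hands the job in; it is judged then, once.
Trained networks look in the newest picture that a camera, given by its name, has taken for a name from the list of things; names that differ only in an ending like _2 or _b are one class to them, and where a whole thing is asked for, a point or a joint stands for the part that bears it (a point fixed in the world has none). Each returns a list of dicts, best first, with "conf" (0 to 1); they miss things now and then, are a little off and sometimes report something else, mostly with a low value. They report only what shows in the picture. A call takes as long as a camera call.
- recognise(name, camera): "point" ([x, y, z] in m, in world coordinates, good to about 4 mm: the middle of the surface that is visible of it).
The state is a dict: "clock": time; "joint_positions": joint angles; "joint_velocities": joint speeds; "joint_torque": joint torques, N m; "tool_pos": TCP position; "tool_rot": TCP orientation; "ft_force": force on the tool from outside, world axes, zero at the start; "ft_torque": the same for the moment, N m; "finger_gap": opening from 0.0 (shut) to 1.0 (fully open); "grip_force": force on a finger pad.
Only numpy, scipy, OpenCV 4.12 (cv2) and the standard library are available. Lean on these libraries where they do the work, as an engineer would, in place of code of your own. Each camera call takes 0.05 s, during which the arm holds its last target. There are 200 camera calls.

### The job

The tub with the pink lid has been left standing on its long side. Push it over onto its base, lid up, and once it stands flat push it along the counter until its long side is flush against the steel stop; then move the hand clear. Only push it with the fingers: do not pick it up or carry it, never let it go over onto its lid, and leave the two bottles and the shaker where they stand.

Things in the scene. Friction and masses are not known exactly. Their poses are not given: they have to be found in the camera images.
- tub: Closed milky plastic tub with fixed pink lid: a block 140 long, 96 wide, 62 tall on its base; about 0.4 kg, evenly spread. Starts on a long side (96 high, 62 thick), lid roughly to the robot, base to the stop. Origin: centre of the 140 x 62 side it rests on at the start. Axes: x out of the base (away from the lid), y along its length, z across its width (up at start; towards the stop once on its base).
- tub_center (a point): Middle of the tub, 48 mm from its origin along the tub's z: 48 mm above the counter at the start, 31 mm when the tub stands on its base. Once on its base, the 140 x 62 mm side holding the tub's origin faces the robot; pushed there, the tub slides on the counter with a few newtons.
- tub_lid_edge (a point): Middle of the 140 mm long edge of the lid's face that is uppermost at the start (96 mm high). Pushed 10 to 30 mm below this edge, square to the lid face (along the tub's x), the tub tips about its lower base edge without sliding; past about 33 degrees it falls onto its base by itself, some 35 to 50 mm of push.
- stop: Fixed straight dark steel strip, 400 mm long, 45 high, 14 thick, a flat flange behind it. Origin: at counter height, mid-length of the face that looks to the robot and the tub; x points through the strip, away from the tub, square to that face; y along it. The tub's long side belongs against this face (plane x = 0) anywhere it is wholly backed; the tub's middle is then 48 mm before it.
- red_bottle: Red squeeze bottle with white nozzle, 58 mm across, 180 mm tall, loose, a bystander. Origin: centre of its underside.
- amber_bottle: Amber squeeze bottle with white nozzle, 58 mm across, 180 mm tall, loose, a bystander. Origin: centre of its underside.
- shaker: Metal shaker with dark domed top, 66 mm across, 104 mm tall, loose, a bystander. Origin: centre of its underside.

How it is judged:
By the outcome, as a careful person would: the job done as asked, in the order asked, and still so for the second after the job is handed in, with the robot touching nothing.
It also fails if it takes over 43 s, if anything falls off the work surface, if the arm or the gripper's body presses on something with over 40 N, if the wrist force passes 120 N, or if a joint passes its speed limit or range.

## Working session

There is one attempt and no reset: what is moved stays moved. The work goes in short steps, Python scripts to look and compute and a tool call to move; the robot and the scene stay as the last step left them, time stands still between calls to the robot, and variables do not carry over. Pictures are saved under pics/ and viewed, at most 10 in all, crops included, and the job is handed in when it is done.

Besides the shell and the picture viewer there is one more tool, called after "Request:" as name(argument=value, ...), one argument or row to a line, values as JSON. drive_tool: Moves the arm, as the interface text tells. Its arguments: {"type":"object","properties":{"motion":{"type":"array"},"squeeze":{"type":"number"}},"required":["motion"]}

```bash
mkdir -p pics; python3 - <<'E'
from cell import *
import cv2
s=state();print(s['clock'],s['tool_pos'],s['tool_rot'],s['finger_gap'])
for c in ("scene","top"):
    f=grab_frame(c);cv2.imwrite(f"pics/{c}0.png",f["image"])
    print(c,f["K"],f["world_from_camera"])
    for n in ("tub","tub_center","tub_lid_edge","stop","red_bottle","amber_bottle","shaker"):
        print(n,[(d["conf"],d["point"]) for d in recognise(n,c)[:2]])
E
```

```text
0.0 [0.1910372  0.59455004 0.23043631] [-4.86146416e-01 -3.10349409e+00  2.80056175e-03] 1.0007633403520333
scene [[458.90032071   0.         319.79812156]
 [  0.         458.90032071 233.60496768]
 [  0.           0.           1.        ]] [[ 0.1169679   0.67840444 -0.72531781  1.21650536]
 [ 0.99312257 -0.08365402  0.08191195 -0.0058648 ]
 [-0.00510632 -0.72991056 -0.6835236   0.66704596]
 [ 0.          0.          0.          1.        ]]
tub [(0.82, [0.5252, 0.055, 0.0756]), (0.44, [0.7369, 0.0641, 0.0051])]
tub_center [(0.63, [0.5253, 0.0596, 0.0731])]
tub_lid_edge []
stop [(0.92, [0.7392, 0.0615, 0.0091])]
red_bottle [(0.96, [0.6179, 0.2399, 0.0955])]
amber_bottle [(0.67, [0.6768, -0.1064, 0.0994])]
shaker [(0.94, [0.4892, 0.2375, 0.0774])]
top [[514.26605141   0.         321.63604885]
 [  0.         514.26605141 238.9671099 ]
 [  0.           0.           1.        ]] [[ 0.00506866 -0.98139882  0.19191318  0.44775625]
 [-0.99979608 -0.00122199  0.02015687  0.02813958]
 [-0.01954741 -0.19197621 -0.98120489  0.92498063]
 [ 0.          0.          0.          1.        ]]
tub [(0.75, [0.4965, 0.0593, 0.0978])]
tub_center [(0.84, [0.4933, 0.0614, 0.0927])]
tub_lid_edge [(0.81, [0.4998, 0.0594, 0.0925])]
stop [(0.97, [0.7318, 0.0769, 0.0099]), (0.17, [0.5896, 0.2392, 0.1196])]
red_bottle [(0.75, [0.5875, 0.2371, 0.117])]
amber_bottle [(0.92, [0.6426, -0.1017, 0.1212]), (0.5, [0.7333, 0.0768, 0.0115])]
shaker [(0.62, [0.4655, 0.2482, 0.0998])]
```

View pics/top0.png

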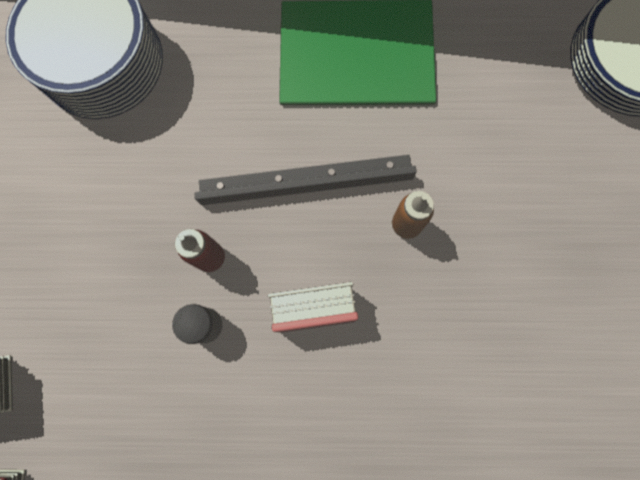

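View pics/scene0.png

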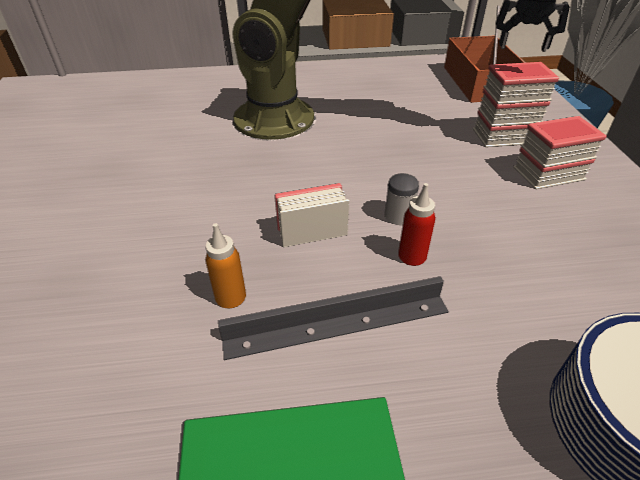

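The top view shows the tub lying at about (270-357, 285-330) with the lid towards the robot. The stop runs from (197,200) to (415,177). The red bottle (200,250) and shaker (192,323) are to the left and the amber bottle (412,215) to the right; the scene view agrees. Next I'll zoom in for the edges.

```bash
cat > h.py <<'E'
import numpy as np
def ray(K,T,uv,z):
    d=T[:3,:3]@np.linalg.inv(K)@[uv[0],uv[1],1]; o=T[:3,3]
    return o+d*(z-o[2])/d[2]
E
python3 - <<'E'
import cv2
i=cv2.imread("pics/top0.png")[150:350,180:440]
cv2.imwrite("pics/crop0.png",cv2.resize(i,None,fx=3,fy=3,interpolation=cv2.INTER_CUBIC))
E
```

```text
(no output)
```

View pics/crop0.png

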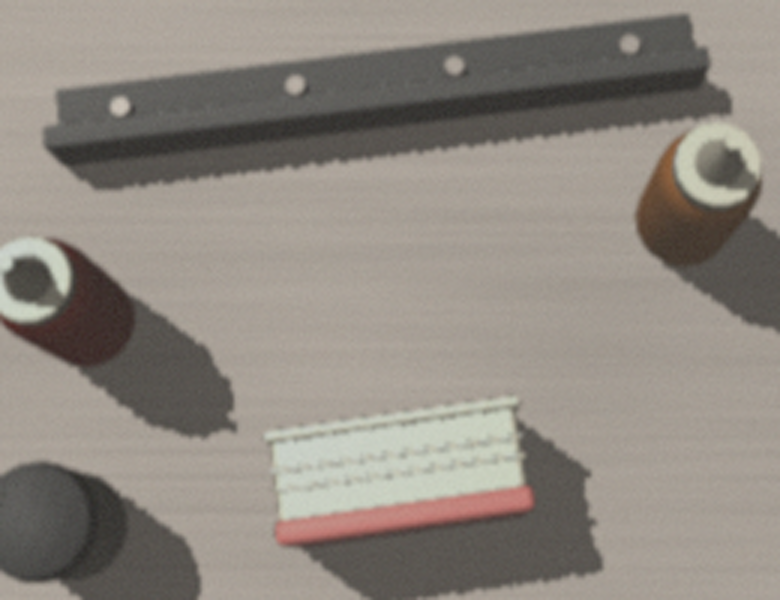

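The crop shows the stop's dark front face with its top edge at crop (45,147)-(708,67) and bottom edge at (60,163)-(705,82). The tub's lid edge is at (277,545)-(532,510) and its base edge at (265,435)-(518,400).

```bash
python3 - <<'E'
from h import *; from cell import *
from scipy.spatial.transform import Rotation as R
f=grab_frame("top");K,T=f["K"],f["world_from_camera"]
def seg(n,a,b,z):
    p,q=[ray(K,T,(180+u/3,150+v/3),z) for u,v in (a,b)]
    e=p-q;print(n,p.round(4),q.round(4),"len",np.linalg.norm(e).round(4),"mid",((p+q)/2).round(4),"normal yaw",np.degrees(np.arctan2(-e[0],e[1])).round(2))
seg("stop top",(45,147),(708,67),.045)
seg("stop bot",(60,163),(705,82),0)
seg("lid",(277,545),(532,510),.094)
seg("base",(265,435),(518,400),.096)
f=grab_frame("scene");K,T=f["K"],f["world_from_camera"]
for n,uv in (("red",(414,262)),("amber",(230,304)),("shaker",(399,222)),("tub base L",(285,245)),("tub base R",(349,237))): print(n,ray(K,T,uv,0).round(3))
s=state();print(R.from_rotvec(s['tool_rot']).as_matrix().round(3))
E
```

```text
stop top [0.6921 0.272  0.045 ] [ 0.7411 -0.1214  0.045 ] len 0.3965 mid [0.7166 0.0753 0.045 ] normal yaw 7.11
stop bot [0.6943 0.2746 0.    ] [ 0.7463 -0.1269  0.    ] len 0.4048 mid [0.7203 0.0738 0.    ] normal yaw 7.39
lid [0.4597 0.123  0.094 ] [ 0.4786 -0.0124  0.094 ] len 0.1368 mid [0.4691 0.0553 0.094 ] normal yaw 7.97
base [0.5178 0.1306 0.096 ] [ 0.537  -0.0053  0.096 ] len 0.1373 mid [0.5274 0.0627 0.096 ] normal yaw 8.06
red [0.614 0.251 0.   ]
amber [ 0.676 -0.111  0.   ]
shaker [0.493 0.25  0.   ]
tub base L [ 0.534 -0.002  0.   ]
tub base R [0.527 0.134 0.   ]
[[-0.952  0.306 -0.   ]
 [ 0.306  0.952  0.   ]
 [ 0.     0.    -1.   ]]
```

Request:
drive_tool(
  motion=[
    [[2.4,-5.4,0,0,0,2.5,-1],[2.4,-5.4,0,0,0,2.5,-1],[2.4,-5.4,0,0,0,2.5,-1],[2.4,-5.4,0,0,0,2.5,-1],[2.4,-5.4,0,0,0,2.5,-1],[2.4,-5.4,0,0,0,2.5,-1],[2.4,-5.4,0,0,0,2.5,-1],[2.4,-5.4,0,0,0,2.5,-1],[2.4,-5.4,0,0,0,2.5,-1],[2.4,-5.4,0,0,0,2.5,-1]],
  ],
)

```text
clock: 2.15
tool_pos: [0.4319, 0.0533, 0.2317]
tool_rot: [-0.2, 3.134, 0.0]
ft_force: [0.5, 0.2, -0.7]
finger_gap: 1.002
grip_force: 0.0
```

Request:
drive_tool(
  motion=[
    [[0,-0.3,-4.2,0,0,0,-1],[0,0,-4.2,0,0,0,-1],[0,0,-4.2,0,0,0,-1],[0,0,-4.2,0,0,0,-1],[0,0,0,0,0,0,-1],[0.5,0.07,0,0,0,0,-1],[0.5,0.07,0,0,0,0,-1],[0.5,0.07,0,0,0,0,-1],[0.5,0.07,0,0,0,0,-1],[0.5,0.06,0,0,0,0,-1]],
  ],
)

```text
clock: 3.4
tool_pos: [0.4565, 0.0555, 0.0635]
tool_rot: [-0.197, 3.135, -0.0]
ft_force: [-2.9, 0.8, 1.9]
finger_gap: 1.001
grip_force: 1.3
```

```bash
python3 - <<'E'
from cell import *
import cv2
s=state();print(s['clock'],s['tool_pos'],s['ft_force'])
f=grab_frame("scene");cv2.imwrite("pics/s1.png",f["image"][140:380,150:500])
E
```

```text
3.4 [0.45649967 0.05549293 0.06352173] [-2.86641524  0.75105859  1.94898505]
```

View pics/s1.png

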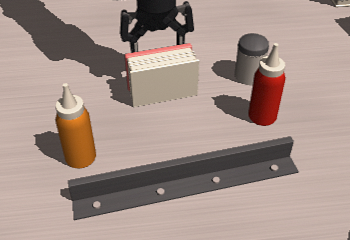

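The tub is still upright with both fingers at its lid face, and the force reads about 3 N, so contact has begun. I'll push on to tip it.

Request:
drive_tool(
  motion=[
    [[0.4,0.05,0,0,0,0,-1],[0.4,0.05,0,0,0,0,-1],[0.4,0.05,0,0,0,0,-1],[0.4,0.05,0,0,0,0,-1],[0.4,0.05,0,0,0,0,-1],[0.4,0.05,0,0,0,0,-1],[0.4,0.05,0,0,0,0,-1],[0.4,0.05,0,0,0,0,-1],[0,0,0,0,0,0,-1],[0,0,0,0,0,0,-1]],
  ],
)

```text
clock: 4.7
tool_pos: [0.4882, 0.0594, 0.0631]
tool_rot: [0.197, -3.135, 0.0]
ft_force: [-0.5, 0.3, -0.3]
finger_gap: 1.0
grip_force: 0.1
```

```bash
python3 - <<'E'
from cell import *
import cv2
s=state();print(s['clock'],s['tool_pos'],s['ft_force'])
f=grab_frame("scene");cv2.imwrite("pics/s2.png",f["image"][140:380,150:500])
E
```

```text
4.7 [0.48817717 0.05942856 0.06313909] [-0.54686023  0.32566033 -0.34129655]
```

View pics/s2.png

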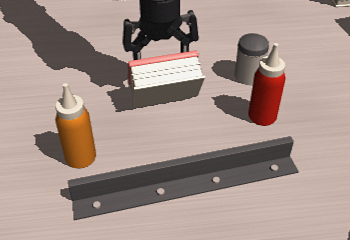

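The tub is now leaning towards the stop but hasn't gone over. A little more push is needed.

Request:
drive_tool(
  motion=[
    [[0.4,0.05,0,0,0,0,-1],[0.4,0.05,0,0,0,0,-1],[0.4,0.05,0,0,0,0,-1],[0.3,0.04,0,0,0,0,-1],[0,0,0,0,0,0,-1],[0,0,0,0,0,0,-1],[0,0,0,0,0,0,-1],[0,0,0,0,0,0,-1],[0,0,0,0,0,0,-1],[0,0,0,0,0,0,-1]],
  ],
)

```text
clock: 6.0
tool_pos: [0.5032, 0.0613, 0.0633]
tool_rot: [-0.197, 3.135, -0.0]
ft_force: [-0.1, -0.2, -1.0]
finger_gap: 1.001
grip_force: 0.0
```

```bash
python3 - <<'E'
from cell import *
import cv2
s=state();print(s['clock'],s['tool_pos'],s['ft_force'])
f=grab_frame("scene");cv2.imwrite("pics/s3.png",cv2.resize(f["image"][140:380,150:500],None,fx=2,fy=2))
print(f["K"][0,0]);print(recognise("tub","scene"))
f=grab_frame("top");print(recognise("tub","top"))
E
```

```text
6.0 [0.50315991 0.06134322 0.06330162] [-0.10782851 -0.17878776 -0.99917139]
458.90032070792967
[{'point': [0.6164, 0.0624, 0.0615], 'conf': 0.97}]
[{'point': [0.6222, 0.0218, 0.0663], 'conf': 0.83}]
```

View pics/s3.png

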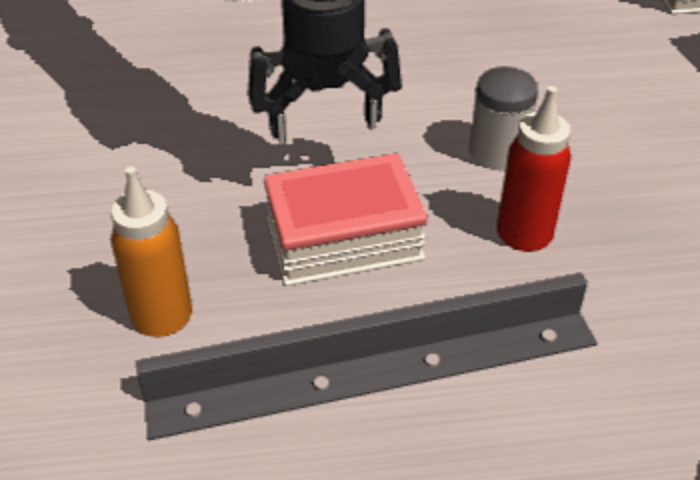

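The tub is flat with its lid up. In the crop, the lid corners are at (265,178), (397,155), (426,218) and (280,245), and the bystanders haven't moved.

```bash
python3 - <<'E'
from h import *; from cell import *
f=grab_frame("scene");K,T=f["K"],f["world_from_camera"]
P=np.array([ray(K,T,(150+u/2,140+v/2),.062)[:2] for u,v in ((265,178),(397,155),(426,218),(280,245))])
print(P.round(4),P.mean(0))
S=np.array([ray(K,T,(150+u/2,140+v/2),.045)[:2] for u,v in ((137,362),(583,275))]);print("stop top (back edge?)",S)
n=np.array([.992,.126]);print("centre to stop",(np.array([.718,.0745])-P.mean(0))@n)
for e in (P[1]-P[0],P[2]-P[3]): print(np.degrees(np.arctan2(-e[0],e[1])))
E
```

```text
[[ 0.5525 -0.004 ]
 [ 0.5346  0.1292]
 [ 0.6259  0.1415]
 [ 0.6438  0.0042]] [0.5892115  0.06773436]
stop top (back edge?) [[ 0.74551333 -0.12191466]
 [ 0.69772715  0.2721408 ]]
centre to stop 0.12861065972042915
7.639323758349552
7.4086043362418055
```

Request:
drive_tool(
  motion=[
    [[0,-0.2,-2.5,0,0,0,-1],[0,-0.2,-2.6,0,0,0,-1],[0,0,0,0,0,0,-1],[0.9,0.11,0,0,0,0,-1],[0.9,0.11,0,0,0,0,-1],[0.6,0.08,0,0,0,0,-1],[0.6,0.08,0,0,0,0,-1],[0.6,0.08,0,0,0,0,-1],[0.6,0.08,0,0,0,0,-1],[0.6,0.08,0,0,0,0,-1]],
  ],
)

```text
clock: 7.5
tool_pos: [0.5514, 0.0636, 0.0123]
tool_rot: [0.197, -3.135, 0.0]
ft_force: [-3.8, -0.1, 3.2]
finger_gap: 1.0
grip_force: 1.9
```

Request:
drive_tool(
  motion=[
    [[0.6,0.08,0,0,0,0,-1],[0.6,0.08,0,0,0,0,-1],[0.6,0.08,0,0,0,0,-1],[0.6,0.08,0,0,0,0,-1],[0.6,0.08,0,0,0,0,-1],[0.6,0.08,0,0,0,0,-1],[0.6,0.08,0,0,0,0,-1],[0.3,0.04,0,0,0,0,-1],[0,0,0,0,0,0,-1],[0,0,0,0,0,0,-1]],
  ],
)

```text
clock: 8.75
tool_pos: [0.5968, 0.0697, 0.0124]
tool_rot: [-0.197, 3.134, 0.0]
ft_force: [0.1, 0.9, 0.1]
finger_gap: 1.001
grip_force: 0.0
```

```bash
python3 - <<'E'
from cell import *
import cv2
s=state();print(s['clock'],s['tool_pos'],s['ft_force'])
f=grab_frame("scene");cv2.imwrite("pics/s4.png",cv2.resize(f["image"][180:350,180:450],None,fx=2.5,fy=2.5))
E
```

```text
8.75 [0.59682521 0.06966898 0.01235869] [0.12528239 0.9157387  0.13185928]
```

View pics/s4.png

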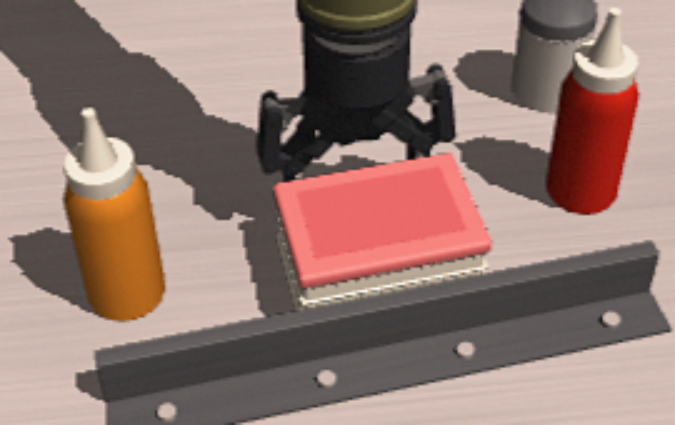

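The tub is aligned with the stop and has a gap of roughly 13 mm left. From here I'll push slowly and watch the force.

Request:
drive_tool(
  motion=[
    [[0.2,0.03,0,0,0,0,-1],[0.2,0.03,0,0,0,0,-1],[0.2,0.03,0,0,0,0,-1],[0.2,0.03,0,0,0,0,-1],[0.1,0.01,0,0,0,0,-1],[0.1,0.01,0,0,0,0,-1],[0.1,0.01,0,0,0,0,-1],[0.1,0.01,0,0,0,0,-1],[0.1,0.01,0,0,0,0,-1],[0.1,0.01,0,0,0,0,-1]],
  ],
)

```text
clock: 10.05
tool_pos: [0.6086, 0.0712, 0.0122]
tool_rot: [0.197, -3.132, 0.0]
ft_force: [-8.2, -0.0, 8.1]
finger_gap: 1.001
grip_force: 4.9
```

Request:
drive_tool(
  motion=[
    [[0.1,0.01,0,0,0,0,-1],[0.1,0.01,0,0,0,0,-1],[0,0,0,0,0,0,-1],[0,0,0,0,0,0,-1],[0,0,0,0,0,0,-1],[0,0,0,0,0,0,-1],[0,0,0,0,0,0,-1],[0,0,0,0,0,0,-1],[0,0,0,0,0,0,-1],[0,0,0,0,0,0,-1]],
  ],
)

```text
clock: 11.3
tool_pos: [0.6085, 0.0712, 0.0121]
tool_rot: [0.196, -3.129, 0.001]
ft_force: [-13.2, -0.8, 9.9]
finger_gap: 0.999
grip_force: 6.9
```

```bash
python3 - <<'E'
from cell import *
import cv2
s=state();print(s['clock'],s['tool_pos'],s['ft_force'],s['ft_torque'])
f=grab_frame("top");cv2.imwrite("pics/t5.png",cv2.resize(f["image"][150:350,180:440],None,fx=3,fy=3,interpolation=cv2.INTER_CUBIC))
g=grab_frame("scene");cv2.imwrite("pics/s5.png",cv2.resize(g["image"][190:330,220:430],None,fx=3.5,fy=3.5,interpolation=cv2.INTER_CUBIC))
E
```

```text
11.3 [0.60851537 0.07122118 0.01209839] [-13.22789509  -0.76520822   9.91827458] [-0.27040213  2.33643952 -0.14396912]
```

View pics/s5.png

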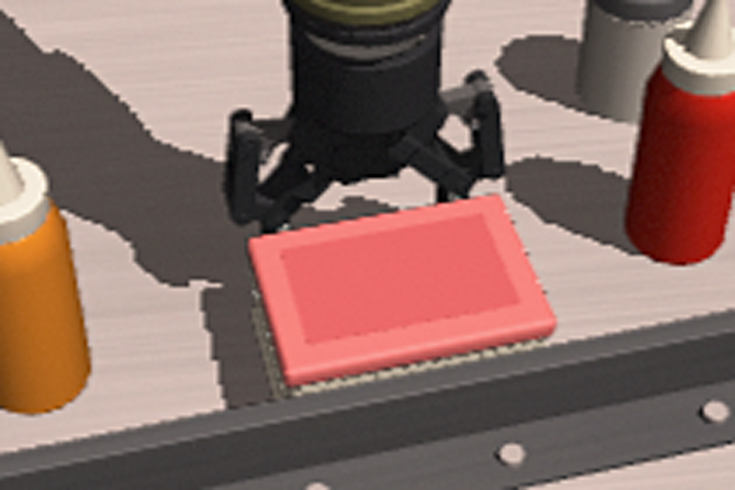

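The tool stopped while the force rose to 13 N, and the yaw moment is only 0.14 Nm. Both fingers are therefore loaded and the tub is pressed square against the stop. In the image the lid edge runs parallel to the strip. I'll back off and rise.

Request:
drive_tool(
  motion=[
    [[-0.5,-0.06,0,0,0,0,-1],[-1.5,-0.2,0,0,0,0,-1],[-2.5,-0.3,0,0,0,0,-1],[-3,-0.4,0,0,0,0,-1],[-3,-0.4,2,0,0,0,-1],[-1,0,5,0,0,0,-1],[0,0,5,0,0,0,-1],[0,0,5,0,0,0,-1],[0,0,0,0,0,0,-1],[0,0,0,0,0,0,-1]],
  ],
)

```text
clock: 12.65
tool_pos: [0.4976, 0.058, 0.1822]
tool_rot: [-0.197, 3.134, 0.0]
ft_force: [-1.3, -0.5, -0.9]
finger_gap: 1.001
grip_force: 0.0
```

```bash
python3 - <<'E'
from cell import *
import cv2
s=state();print(s['clock'],s['tool_pos'],s['ft_force'])
f=grab_frame("top");a=cv2.resize(f["image"][140:280,180:440],None,fx=3,fy=2.1,interpolation=cv2.INTER_CUBIC)
g=grab_frame("scene");b=cv2.resize(g["image"][200:340,220:440],(780,300),interpolation=cv2.INTER_CUBIC)
cv2.imwrite("pics/f6.png",cv2.vconcat([a,b]))
for n in ("tub","red_bottle","amber_bottle","shaker"): print(n,recognise(n,"scene")[:1])
E
```

```text
12.65 [0.4976073  0.05795458 0.18220706] [-1.28883477 -0.52842777 -0.86002256]
tub [{'point': [0.6846, 0.0742, 0.062], 'conf': 0.8}]
red_bottle [{'point': [0.6203, 0.2422, 0.0953], 'conf': 0.79}]
amber_bottle [{'point': [0.6766, -0.1038, 0.0964], 'conf': 0.92}]
shaker [{'point': [0.4906, 0.2376, 0.0817], 'conf': 0.59}]
```

View pics/f6.png

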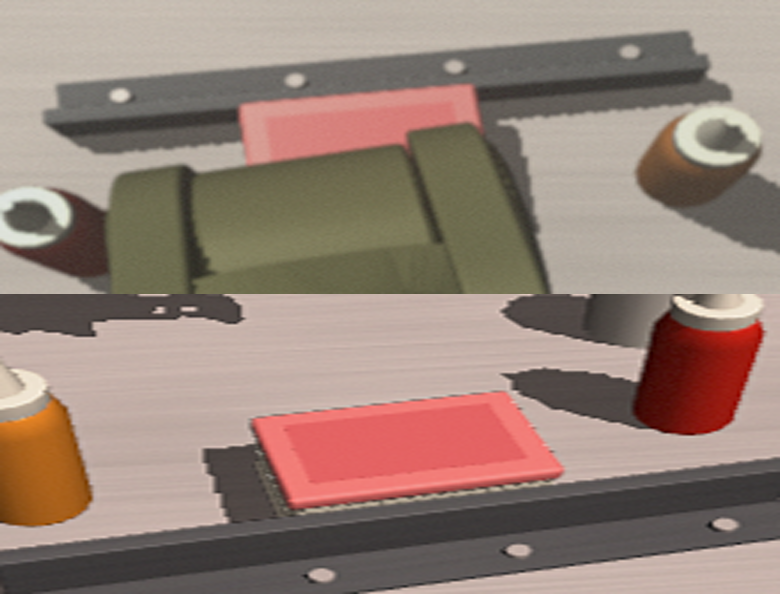

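The tub is flat, lid up, and against the strip: in the top view the lid's front edge runs (240,103)-(476,85) and covers the strip's face. The hand is clear and the bystanders haven't moved. One numeric check before handing in.

```bash
python3 - <<'E'
from h import *; from cell import *
f=grab_frame("top");K,T=f["K"],f["world_from_camera"]
for P in ([(240,103),(476,85)],):
    for u,v in P:
        p=ray(K,T,(180+u/3,140+v/2.1),.061)[:2]; print(p.round(4),"dist to stop",[((np.array(m)-p)@[.992,.125]).round(4) for m in ((.7166,.0753),(.7203,.0738))])
f=grab_frame("scene");K,T=f["K"],f["world_from_camera"]
for u,v in ((293,505-294),(562,472-294)):
    p=ray(K,T,(220+u*220/780,200+v*140/300),.060)[:2]; print(p.round(4),((np.array([.7185,.0745])-p)@[.992,.125]).round(4))
E
```

```text
[0.7056 0.1542] dist to stop [np.float64(0.001), np.float64(0.0045)]
[0.7211 0.0166] dist to stop [np.float64(0.0029), np.float64(0.0064)]
[0.7273 0.0196] -0.0019
[0.7094 0.1533] -0.0008
```

```bash
python3 -c "
from cell import *
print(job_done())"
```

```text
the job is handed in; nothing more can be done
None
```

The tub was tipped onto its base, lid up, and pushed against the steel stop, square to it and flush to within the few millimetres the cameras can resolve; the hand is clear, the bottles and shaker are where they stood, and the job was handed in at about 13 s.

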